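# Tap a seized paper-trimmer back-stop free

## Task

The aluminium back-stop of the paper trimmer has seized on its two guides. Take the rubber mallet and, with light taps or nudges of a head face on its left and right ears in turn, walk it towards the blade until both ends are fully home against their end stops; never force it, since it racks and binds when one side gets ahead, and touch it with nothing but the mallet. Then lay the mallet back on its wooden rest the way you found it, and leave the other things on the desk where they are.

Things in the scene. Friction and masses are not known exactly. Their poses are not given: they have to be found in the camera images.
- trimmer: Paper trimmer, fixed to the desk: grey board 300 x 240 x 18 mm with two guide rails along x at y = +45 and -45 mm, and the blade arm along its far (+x) edge, up to 42 mm high. Origin: centre of the board's underside; x points to the blade (the way the back-stop has to go), y along the back-stop to its left end, z up.
- backstop: Aluminium bar across the board, 14 (x) x 176 (y) x 16 mm, with an upright ear 36 mm wide, 50 mm tall (top 76 mm above the desk) 70 mm left and right of its middle; carried by two guide shoes 45 mm left and right of its middle. Origin: at the left shoe's pivot, on the board; x points to the blade, y to the left end. It can stand askew by 0.04 rad at most, then binds. Not to be loaded with over 20 N.
- ear_left (a point): Middle of the struck face of the left ear (looking away from the blade), 54 mm above the desk; the face reaches 18 mm to each side, 28 mm down (to 8 mm over the board), 22 mm up. A push of 12 to 16 N here moves this side while the other stays; from askew one way to the other the ear moves up to 9 mm. Once bound, a push here, or one in the bar's middle at any time, would take 30 N.
- ear_right (a point): The same on the right ear.
- shoe_left (a joint): Travel in m of the left guide shoe towards the blade; 0 is farthest back, 0.018 is fully home against its end stop (a hard stop). It starts within 0 to 0.0034. Dry friction of about 15 N; it stays where it is left.
- shoe_right (a joint): The same for the right guide shoe.
- mallet: Small mallet, about 260 g: black rubber cylinder head 34 mm thick, 80 mm long along y, flat faces at y = +-40 mm; wooden handle to -x, flat-sided, 22 mm wide (y), 24 mm high, from x = -17 to -97 mm, then a knob 34 mm thick to x = -115 mm. Origin: head's underside below its centre; the axes lie at z = 17 mm. Gripped across y at x = -45 mm, close behind the head, with about 100 N, it does not twist.
- rest: Wooden rest for the mallet, fixed to the desk: base 4 mm high, with a pad under the head (36 x 64 mm) and a pad under the knob (22 x 44 mm, at x = -105 mm), both with tops 20 mm above the desk. Origin: on the desk below the middle of the head pad; the mallet lies with its origin 20 mm above it and its axes parallel.
- tape_dispenser: Bystander: blue tape dispenser, 125 x 50 x 73 mm, loose. Origin: centre of its underside.
- stamp: Bystander: hand stamp, black base 60 x 40 mm with a wooden knob, 76 mm high, loose. Origin: centre of its underside.
- mug: Bystander: white mug, 80 mm across, 92 mm high, loose. Origin: centre of its underside.
There are look-alikes about, which are no part of the job. Of the things that look like the rest, the smallest one is meant.

How it is judged:
On the way, in this order (a step that is already met when the one before it is completed fails the run):
1. the mallet is lifted off its rest (height (world z) of mallet above 0.035 m), for 0.2 s.
2. both guide shoes are home against their stops (value of joint each of shoe_left, shoe_right above 0.0165 m), for 0.2 s.
At the end, for the whole second after the job is handed in: Both guide shoes within 1.5 mm of their end stops (joint values above 0.0165), and the mallet lying still and level on its rest, its origin within 20 mm of its place along x and y and 6 mm in height, its handle within 0.2 rad of the rest's direction (all of step 2 and x of mallet in the frame of rest between -0.02 and 0.02 m and y of mallet in the frame of rest between -0.02 and 0.02 m and z of mallet in the frame of rest between 0.014 and 0.026 m and angle between mallet's own z axis and vertical below 0.12 rad and angle between the x axis of mallet and the x axis of rest, either way round below 0.2 rad and linear speed of mallet below 0.02 m/s); the robot touches nothing.
It fails at once if the back-stop is struck or pressed with more than 20 N (contact force between anything else and backstop above 20 N).
It fails at once if the fingers or the arm itself touch the back-stop (only the mallet may) (contact force between any of the fingers, the arm and backstop above 1 N).
It fails at once if the tape dispenser is pushed more than 20 mm or tipped (distance of tape_dispenser from where it was at the start of the episode above 0.02 m or angle between tape_dispenser's own z axis and vertical above 0.3 rad).
It fails at once if the hand stamp is pushed more than 20 mm or tipped (distance of stamp from where it was at the start of the episode above 0.02 m or angle between stamp's own z axis and vertical above 0.3 rad).
It fails at once if the mug is pushed more than 20 mm or tipped (distance of mug from where it was at the start of the episode above 0.02 m or angle between mug's own z axis and vertical above 0.3 rad).
It also fails if it takes over 56 s, if anything falls off the work surface, if the arm or the gripper's body presses on something with over 40 N, if the wrist force passes 120 N, or if a joint passes its speed limit or range.

## Robot

A 6-joint arm with a two-finger parallel gripper is mounted at the origin on the work surface. World frame = base frame: x ahead of the robot, y to its left, z up, the work surface at z = 0. Lengths are in m, angles in rad, forces in N, time in s.
With the tool pointing down it reaches from about 0.275 to 0.775 m from the base axis. Payload 14.6 kg.
Tool frame: the origin (TCP) lies between the finger pads; the fingertips stand 22 mm ahead of it and the grasp point (between the pads) lies 3 mm ahead of it; x points along the fingers, y is the direction in which the jaws open and shut, and the axes are right-handed (so a half turn about x gives the same grasp; the last joint's range is limited). The gripper opens to 85 mm and grips with 20 to 120 N. Pads are 22 mm wide; open, the fingers measure 114 mm over their backs; the gripper's body (76 mm by 85 mm) begins 54 mm behind the grasp point. The pads swing forward as they close: fully open they stand 13 mm farther back than shut.
Start: joints at [-1.261, 0.263, -0.048, 1.259, 0, 1.415], TCP at [0.235, -0.469, 0.253] pointing down, gripper open.
Joint ranges: [-2.65, 2.65], [-0.89, 1.7], [-1.18, 1.37], [-2.13, 2.11], [-1.35, 1.29], [-3.14, 3.14]. Speed limits (rad/s): [1.89, 1.89, 2.57, 2.79, 3.14, 3.14].

## Interface

Orientations are given as [roll, pitch, yaw] about the fixed x, y, z axes, in that order (R = Rz(yaw) Ry(pitch) Rx(roll)).
In Python, from station import ctrl, optics, sign_off gives the robot as it stands.
- The arm moves only by the shell command python3 -m crank 'ROWS' [FORCE]. ROWS is JSON, a list of rows, each an object of numbers: "dx", "dy", "dz": the shift along the tool's x, y, z in mm; "ax", "ay", "az": the turn, a rotation vector about the tool's x, y, z in degrees; "hand": the gripper's target within -1 to 1 (shut at 1, half-way at 0, fully open at -1). In form: [{"dx": .., "dy": .., "dz": .., "ax": .., "ay": .., "az": .., "hand": ..}, ...]. A call has 1 to 12 rows; each row shifts and turns the pose as measured when the row begins, along the tool's axes as they then stand; what a row does not reach is not made up. A row lasts 1/8 s, in which the tool goes at most 62.5 mm and 10.7 degrees, less where a joint would pass 70% of its speed; a pose out of reach is approached as far as the arm can. A call with a gripper value outside its range is refused whole. The fingers move at their own pace and stop on an object; FORCE is the grip in N (left out, the last holds). Time passes only in rows, so rows that do not move let the fingers close. It gives the time, the measured TCP pose, the force and the opening at its end, in the units of the state.
- ctrl.get_obs(): the state, without advancing time (a new reading comes with each control period).
- optics.snapshot(name): name is "side" or "top" or "wrist"; returns (picture, depth): 400x640x3 uint8, red, green, blue; 400x640 float32, m along the optical axis (not along the pixel's ray), 0 where there is no reading.
- optics.camera_model(name): a dict with "fovy" (degrees; the focal length in pixels is half the picture's height over the tangent of half this angle, whatever the lens; pixels are square), "cx", "cy" (the principal point, pixels), "extrinsics" (4x4, takes a point from camera to world coordinates). Camera axes: x right, y down, z forward; pixel columns grow to the right and rows downward; lengths in m; the calibration is good to about 2 mm. A picture is of the moment at which its call begins: read the wrist's pose just before it. camera_model takes no time and is no camera call; for the wrist camera it gives the pose at the moment of the call.
- sign_off(): hands the job in, once; it reports no verdict.
The state is a dict: "clock": time; "qpos": joint angles; "dq": joint speeds; "effort": joint torques, N m; "tcp_pos": TCP position; "eef_rot": TCP orientation; "wrist_force": force on the tool from outside, world axes, zero at the start; "moment": the same for the moment, N m; "grip_width": opening from 0.0 (shut) to 1.0 (fully open).
Only numpy, scipy, OpenCV 4.12 (cv2) and the standard library are available. Lean on these libraries where they do the work, as an engineer would, in place of code of your own. Each camera call takes 0.05 s, during which the arm holds its last target. There are 200 camera calls.

## Working session

There is one attempt and no reset: what is moved stays moved. The work goes in short steps, Python scripts to look and compute and a shell command to move; the robot and the scene stay as the last step left them, time stands still between calls to the robot, and variables do not carry over. Pictures are saved under pics/ and viewed, on a budget of 10 in all, crops included, one or two more only if the job needs it, and the job is handed in when it is done.

```bash
ls; mkdir -p pics; python3 - <<'E'
from station import ctrl, optics
import cv2,numpy as np
for n in ("top","side"):
    p,d=optics.snapshot(n); cv2.imwrite(f"pics/{n}0.png",p[:,:,::-1]); np.savez(f"pics/{n}0.npz",p=p,d=d)
    m=optics.camera_model(n); print(n,m["fovy"],m["cx"],m["cy"],np.round(m["extrinsics"],3).tolist(),{k:v for k,v in m.items() if k not in("extrinsics",)})
print(ctrl.get_obs())
E
```

```text
pics
top 45.06417862022694 311.2154133184842 205.37671154633193 [[0.023, -0.993, 0.117, 0.315], [-1.0, -0.023, 0.003, 0.056], [0.0, -0.117, -0.993, 1.601], [0.0, 0.0, 0.0, 1.0]] {'fovy': 45.06417862022694, 'cx': 311.2154133184842, 'cy': 205.37671154633193}
side 45.37267662479438 322.133668297486 206.2076427064321 [[-0.769, -0.344, 0.539, -0.16], [-0.639, 0.423, -0.642, 0.849], [-0.007, -0.839, -0.545, 0.741], [0.0, 0.0, 0.0, 1.0]] {'fovy': 45.37267662479438, 'cx': 322.133668297486, 'cy': 206.2076427064321}
{'clock': 0.1, 'qpos': array([-1.26129739e+00,  2.63474526e-01, -4.88705892e-02,  1.25942764e+00,
       -5.84995584e-05,  1.41548025e+00]), 'dq': array([ 0.00115621, -0.0012368 ,  0.00475576, -0.00019789, -0.00073679,
       -0.00018723]), 'effort': array([ 2.63185560e-03, -6.38580608e+01,  3.85063970e+01,  1.00100652e-02,
       -1.49691923e-04,  4.60614501e-06]), 'tcp_pos': array([ 0.23523528, -0.46908243,  0.25287454]), 'eef_rot': array([-1.66627192,  1.56981815,  1.94013578]), 'wrist_force': array([ 0.05981655,  0.26196493, -0.45920445]), 'moment': array([-0.03480636,  0.01764148, -0.021372  ]), 'grip_width': 1.0026713571269688}
```

View pics/top0.png

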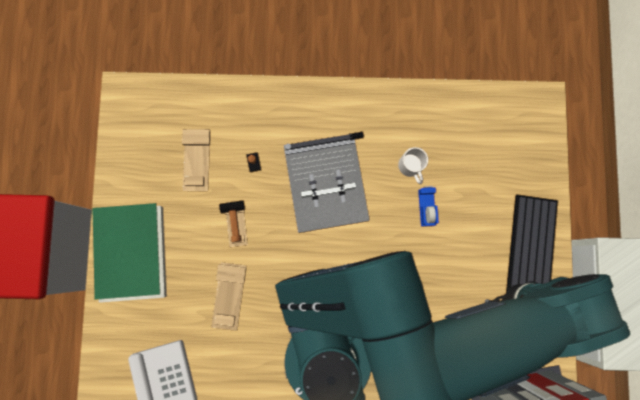

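View pics/side0.png

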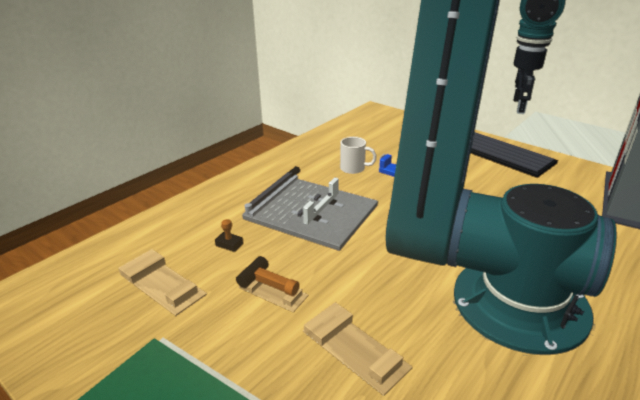

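The top view shows the mallet head at (232,207) with its handle down to (236,242). The trimmer is centred at (327,183), with its ears at about (308,190) and (348,187) and its blade on the upper side. The mug is at (413,162), the tape dispenser at (429,207) and the stamp at (254,162). The side view confirms that the mallet lies on the smallest rest.

```bash
cat > h.py <<'E'
import numpy as np,cv2
from station import ctrl,optics
def cloud(n,d,m=None):
    m=m or optics.camera_model(n); f=200/np.tan(np.radians(m["fovy"]/2)); v,u=np.mgrid[0:400,0:640]
    P=np.stack([(u-m["cx"])/f*d,(v-m["cy"])/f*d,d],-1); T=np.array(m["extrinsics"]); return P@T[:3,:3].T+T[:3,3]
def rect(M,P,name,k=0):
    # min-area rect of world xy points
    q=P[M].astype(np.float32); 
    if len(q)<4: print(name,"few",len(q));return
    (c,s,a)=cv2.minAreaRect(q[:,:2]); z=q[:,2]
    print(name,len(q),"c",np.round(c,4),"size",np.round(s,4),"ang",round(a,1),"z",np.round(np.percentile(z,[5,50,95]),3))
    return c,s,a
E
python3 - <<'E'
from h import *
for n in ("top","side"):
    D=np.load(f"pics/{n}0.npz");p,d=D["p"],D["d"];P=cloud(n,d);hsv=cv2.cvtColor(p,cv2.COLOR_RGB2HSV)
    V=hsv[...,2].astype(int);S=hsv[...,1].astype(int);H=hsv[...,0]
    ok=d>0
    def box(u0,u1,v0,v1):
        b=np.zeros(d.shape,bool);b[v0:v1,u0:u1]=1;return b&ok
    B={"top":dict(mal=(215,250,195,250),tr=(280,375,125,240),mug=(395,432,145,185),tape=(415,442,183,230),st=(243,264,148,175)),
       "side":dict(mal=(230,310,250,310),tr=(235,380,160,250),mug=(335,378,132,175),tape=(378,398,152,176),st=(210,245,215,252))}[n]
    z=P[...,2]
    print(n,"desk z",np.median(z[box(100,230,240,250) if n=='side' else box(180,280,245,260)]))
    m=box(*B["mal"]); hi=m&(z>.030); rect(hi,P,"mallet all"); rect(hi&(V<60),P,"head"); rect(hi&(V>=70)&(S>100),P,"handle")
    m=box(*B["tr"]); rect(m&(z>.010)&(z<.028)&(S<60),P,"board")
    e=m&(V>150)&(S<50); rect(e&(z>.028),P,"backstop")
    c,l,st,ce=cv2.connectedComponentsWithStats((m&(z>.055)).astype(np.uint8))
    for i in range(1,c): rect(l==i,P,f"hi{i}")
    rect(m&(V<50)&(z>.03),P,"blade dark")
    for k in("mug","tape","st"): rect(box(*B[k])&(z>.02),P,k)
E
```

```text
top desk z 7.487874474887413e-05Traceback (most recent call last):
  File "<stdin>", line 12, in <module>
  File "h.py", line 10, in rect
    (c,s,a)=cv2.minAreaRect(q[:,:2]); z=q[:,2]
            ~~~~~~~~~~~~~~~^^^^^^^^^
cv2.error: OpenCV(4.12.0) /io/opencv/modules/imgproc/src/convhull.cpp:143: error: (-215:Assertion failed) total >= 0 && (depth == CV_32F || depth == CV_32S) in function 'convexHull'
```

```bash
sed -i 's/minAreaRect(q\[:,:2\])/minAreaRect(np.ascontiguousarray(q[:,:2]))/' h.py
cat > meas.py <<'E'
from h import *
for n in ("top","side"):
    D=np.load(f"pics/{n}0.npz");p,d=D["p"],D["d"];P=cloud(n,d);hsv=cv2.cvtColor(p,cv2.COLOR_RGB2HSV)
    V=hsv[...,2].astype(int);S=hsv[...,1].astype(int);H=hsv[...,0]
    ok=d>0
    def box(u0,u1,v0,v1):
        b=np.zeros(d.shape,bool);b[v0:v1,u0:u1]=1;return b&ok
    B={"top":dict(mal=(215,250,195,250),tr=(280,375,125,240),mug=(395,432,145,185),tape=(415,442,183,230),st=(243,264,148,175)),
       "side":dict(mal=(230,310,250,310),tr=(235,380,160,250),mug=(335,378,132,175),tape=(378,398,152,176),st=(210,245,215,252))}[n]
    z=P[...,2]
    print(n)
    m=box(*B["mal"]); hi=m&(z>.030); rect(hi,P,"mallet all"); rect(hi&(V<60),P,"head"); rect(hi&(V>=70)&(S>100),P,"handle")
    m=box(*B["tr"]); rect(m&(z>.010)&(z<.028)&(S<60),P,"board")
    e=m&(V>150)&(S<50); rect(e&(z>.028),P,"backstop")
    c,l,st,ce=cv2.connectedComponentsWithStats((m&(z>.055)).astype(np.uint8))
    for i in range(1,c): rect(l==i,P,f"hi{i}")
    rect(m&(V<50)&(z>.03),P,"blade dark")
    for k in("mug","tape","st"): rect(box(*B[k])&(z>.02),P,k)
E
python3 meas.py
```

```text
top
mallet all 507 c [0.4406 0.3116] size [0.1317 0.0801] ang 8.1 z [0.04  0.05  0.057]
head 188 c [0.4881 0.3183] size [0.0277 0.0771] ang 10.0 z [0.045 0.052 0.057]
handle 305 c [0.4406 0.3116] size [0.1317 0.0801] ang 8.1 z [0.037 0.048 0.057]
board 5296 c [0.5799 0.0138] size [0.2963 0.2371] ang 11.0 z [0.013 0.019 0.025]
backstop 315 c [0.6213 0.0313] size [0.1791 0.2315] ang 4.6 z [0.029 0.043 0.079]
hi1 62 c [ 0.5613 -0.0599] size [0.0153 0.0387] ang 7.8 z [0.059 0.075 0.082]
hi2 57 c [0.5343 0.0751] size [0.0142 0.0339] ang 9.9 z [0.063 0.075 0.081]
blade dark 59 c [ 0.6244 -0.0427] size [0.073  0.2631] ang 61.2 z [0.032 0.041 0.047]
mug 435 c [ 0.6355 -0.2656] size [0.08  0.106] ang 80.2 z [0.026 0.068 0.095]
tape 536 c [ 0.5129 -0.3217] size [0.1397 0.0516] ang 5.1 z [0.021 0.048 0.072]
st 168 c [0.6435 0.2569] size [0.0604 0.0389] ang 12.9 z [0.02  0.024 0.076]
side
mallet all 1038 c [0.4342 0.3185] size [0.1285 0.0844] ang 5.8 z [0.033 0.048 0.054]
head 342 c [0.4811 0.3258] size [0.0306 0.0793] ang 5.9 z [0.036 0.05  0.054]
handle 669 c [0.4342 0.3181] size [0.1285 0.0837] ang 5.8 z [0.032 0.047 0.052]
board 4784 c [ 0.5929 -0.0691] size [0.3005 0.4272] ang 10.9 z [0.014 0.017 0.024]
backstop 403 c [ 0.6381 -0.0616] size [0.1864 0.4272] ang 8.3 z [0.029 0.042 0.076]
hi1 94 c [ 0.5561 -0.054 ] size [0.0159 0.0374] ang 8.4 z [0.056 0.069 0.077]
hi2 110 c [0.5304 0.0809] size [0.0172 0.0388] ang 8.9 z [0.056 0.069 0.077]
blade dark 25 c [ 0.7279 -0.0762] size [0.0117 0.0338] ang 11.0 z [0.035 0.037 0.042]
mug 802 c [ 0.6307 -0.2598] size [0.0837 0.1086] ang 81.8 z [0.025 0.066 0.09 ]
tape 194 c [ 0.4016 -0.1041] size [0.0485 0.5642] ang 34.4 z [0.021 0.043 0.299]
st 312 c [0.6385 0.2627] size [0.0604 0.0421] ang 13.2 z [0.021 0.024 0.073]
```

```bash
cat > plan.py <<'E'
import sys,numpy as np
from scipy.spatial.transform import Rotation as R
from station import ctrl
def plan(x,y,z,psi,n):
    "tool down, tool z at yaw psi(deg); prints n rows in tool axes"
    o=ctrl.get_obs();p=np.array(o["tcp_pos"]);r=R.from_euler("xyz",o["eef_rot"])
    g=R.from_matrix(np.array([[0,-np.sin(a:=np.radians(psi)),np.cos(a)],[0,np.cos(a),np.sin(a)],[-1,0,0]]))
    dp=(np.array([x,y,z])-p)/n; w=r.inv()*g; rv=w.as_rotvec()/n
    print("tcp",p.round(4),"turn",np.degrees(rv*n).round(1),"t",round(o["clock"],2),"F",np.round(o["wrist_force"],1))
    print([dict(zip(["dx","dy","dz"],(map(float,(r*R.from_rotvec(rv*i)).inv().apply(dp*1000).round(1)))),ax=round(float(np.degrees(rv[0])),1)) for i in range(n)])
if __name__=="__main__": a=list(map(float,sys.argv[1:])); plan(*a[:4],int(a[4]))
E
python3 plan.py 0.41 0.31 0.25 7 16
```

```text
tcp [ 0.2352 -0.4691  0.2529] turn [-1.604e+02 -1.000e-01  0.000e+00] t 0.1 F [ 0.1  0.3 -0.5]
[{'dx': 0.2, 'dy': -38.6, 'dz': -31.6, 'ax': -10.0}, {'dx': 0.2, 'dy': -32.5, 'dz': -37.8, 'ax': -10.0}, {'dx': 0.2, 'dy': -25.5, 'dz': -42.9, 'ax': -10.0}, {'dx': 0.2, 'dy': -17.6, 'dz': -46.7, 'ax': -10.0}, {'dx': 0.2, 'dy': -9.2, 'dz': -49.0, 'ax': -10.0}, {'dx': 0.2, 'dy': -0.5, 'dz': -49.9, 'ax': -10.0}, {'dx': 0.2, 'dy': 8.2, 'dz': -49.2, 'ax': -10.0}, {'dx': 0.2, 'dy': 16.6, 'dz': -47.1, 'ax': -10.0}, {'dx': 0.2, 'dy': 24.5, 'dz': -43.5, 'ax': -10.0}, {'dx': 0.2, 'dy': 31.7, 'dz': -38.5, 'ax': -10.0}, {'dx': 0.2, 'dy': 37.9, 'dz': -32.4, 'ax': -10.0}, {'dx': 0.2, 'dy': 43.0, 'dz': -25.3, 'ax': -10.0}, {'dx': 0.2, 'dy': 46.8, 'dz': -17.4, 'ax': -10.0}, {'dx': 0.2, 'dy': 49.1, 'dz': -9.0, 'ax': -10.0}, {'dx': 0.2, 'dy': 49.9, 'dz': -0.4, 'ax': -10.0}, {'dx': 0.2, 'dy': 49.2, 'dz': 8.3, 'ax': -10.0}]
```

```bash
python3 -m crank '[{"dy":-39,"dz":-32,"ax":-10,"hand":-1},{"dy":-32,"dz":-38,"ax":-10,"hand":-1},{"dy":-25,"dz":-43,"ax":-10,"hand":-1},{"dy":-18,"dz":-47,"ax":-10,"hand":-1},{"dy":-9,"dz":-49,"ax":-10,"hand":-1},{"dy":0,"dz":-50,"ax":-10,"hand":-1},{"dy":8,"dz":-49,"ax":-10,"hand":-1},{"dy":17,"dz":-47,"ax":-10,"hand":-1},{"dy":25,"dz":-43,"ax":-10,"hand":-1},{"dy":32,"dz":-38,"ax":-10,"hand":-1},{"dy":38,"dz":-32,"ax":-10,"hand":-1},{"dy":43,"dz":-25,"ax":-10,"hand":-1}]' 100; python3 plan.py 0.40 0.31 0.22 7 7
```

```text
tcp [ 0.2352 -0.4691  0.2529] turn [-1.604e+02 -1.000e-01  0.000e+00] t 0.1 F [ 0.1  0.3 -0.5]
[{'dx': 4.8, 'dy': -88.9, 'dz': -70.9, 'ax': -22.9}, {'dx': 4.8, 'dy': -54.3, 'dz': -100.0, 'ax': -22.9}, {'dx': 4.7, 'dy': -11.1, 'dz': -113.2, 'ax': -22.9}, {'dx': 4.7, 'dy': 33.8, 'dz': -108.6, 'ax': -22.9}, {'dx': 4.7, 'dy': 73.4, 'dz': -86.9, 'ax': -22.9}, {'dx': 4.7, 'dy': 101.5, 'dz': -51.4, 'ax': -22.9}, {'dx': 4.7, 'dy': 113.5, 'dz': -7.9, 'ax': -22.9}]invalid input
```

The call was refused, probably because rows need all seven keys. I'll retry with all of them.

```bash
python3 -m crank '[{"dx":0,"dy":-39,"dz":-32,"ax":-10,"ay":0,"az":0,"hand":-1},{"dx":0,"dy":-32,"dz":-38,"ax":-10,"ay":0,"az":0,"hand":-1},{"dx":0,"dy":-25,"dz":-43,"ax":-10,"ay":0,"az":0,"hand":-1},{"dx":0,"dy":-18,"dz":-47,"ax":-10,"ay":0,"az":0,"hand":-1},{"dx":0,"dy":-9,"dz":-49,"ax":-10,"ay":0,"az":0,"hand":-1},{"dx":0,"dy":0,"dz":-50,"ax":-10,"ay":0,"az":0,"hand":-1},{"dx":0,"dy":8,"dz":-49,"ax":-10,"ay":0,"az":0,"hand":-1},{"dx":0,"dy":17,"dz":-47,"ax":-10,"ay":0,"az":0,"hand":-1},{"dx":0,"dy":25,"dz":-43,"ax":-10,"ay":0,"az":0,"hand":-1},{"dx":0,"dy":32,"dz":-38,"ax":-10,"ay":0,"az":0,"hand":-1},{"dx":0,"dy":38,"dz":-32,"ax":-10,"ay":0,"az":0,"hand":-1},{"dx":0,"dy":43,"dz":-25,"ax":-10,"ay":0,"az":0,"hand":-1}]' 100; python3 plan.py 0.40 0.31 0.22 7 7
```

```text
clock: 1.6
tcp_pos: [0.3549, 0.1335, 0.2523]
eef_rot: [2.012, 1.567, 1.491]
wrist_force: [1.3, -1.7, 1.1]
grip_width: 1.0
tcp [0.3549 0.1335 0.2523] turn [-36.8  -0.   -0.2] t 1.6 F [ 1.3 -1.7  1.1]
[{'dx': 4.7, 'dy': 25.1, 'dz': -7.0, 'ax': -5.3}, {'dx': 4.7, 'dy': 25.6, 'dz': -4.6, 'ax': -5.3}, {'dx': 4.7, 'dy': 25.9, 'dz': -2.3, 'ax': -5.3}, {'dx': 4.7, 'dy': 26.0, 'dz': 0.1, 'ax': -5.3}, {'dx': 4.6, 'dy': 25.9, 'dz': 2.5, 'ax': -5.3}, {'dx': 4.6, 'dy': 25.6, 'dz': 4.9, 'ax': -5.3}, {'dx': 4.6, 'dy': 25.0, 'dz': 7.2, 'ax': -5.3}]
```

```bash
python3 -m crank '[{"dx":8,"dy":44,"dz":-12,"ax":-9,"ay":0,"az":0,"hand":-1},{"dx":8,"dy":45,"dz":-4,"ax":-9,"ay":0,"az":0,"hand":-1},{"dx":8,"dy":45,"dz":4,"ax":-9,"ay":0,"az":0,"hand":-1},{"dx":8,"dy":44,"dz":12,"ax":-9,"ay":0,"az":0,"hand":-1},{"dx":0,"dy":0,"dz":0,"ax":0,"ay":0,"az":0,"hand":-1}]'; python3 - <<'E'
from h import *
m=optics.camera_model("wrist");p,d=optics.snapshot("wrist");cv2.imwrite("pics/w1.png",p[:,:,::-1]);np.savez("pics/w1.npz",p=p,d=d,T=m["extrinsics"])
P=cloud("wrist",d,m);z=P[...,2];hsv=cv2.cvtColor(p,cv2.COLOR_RGB2HSV);V=hsv[...,2]
g=(z>.03)&(z<.065)&(d>0)&(abs(P[...,0]-.44)<.12)&(abs(P[...,1]-.316)<.08)
rect(g,P,"mallet");rect(g&(V<60),P,"head");rect(g&(V>=70),P,"handle")
print(m["cx"],m["cy"],m["fovy"],np.round(m["extrinsics"],3).tolist())
E
```

```text
clock: 2.22
tcp_pos: [0.4044, 0.3176, 0.2185]
eef_rot: [1.689, 1.568, 1.825]
wrist_force: [-0.1, -0.7, -0.7]
grip_width: 1.002
mallet 6391 c [0.4404 0.3177] size [0.1313 0.0796] ang 8.8 z [0.042 0.051 0.055]
head 2968 c [0.438 0.317] size [0.1263 0.078 ] ang 8.9 z [0.039 0.053 0.056]
handle 3279 c [0.4404 0.3177] size [0.1313 0.0796] ang 8.8 z [0.048 0.05  0.055]
315.4426405811285 195.06027962599558 58.12564641011959 [[-0.136, 0.952, 0.276, 0.334], [0.991, 0.13, 0.04, 0.309], [0.003, 0.279, -0.96, 0.34], [0.0, 0.0, 0.0, 1.0]]
```

View pics/w1.png

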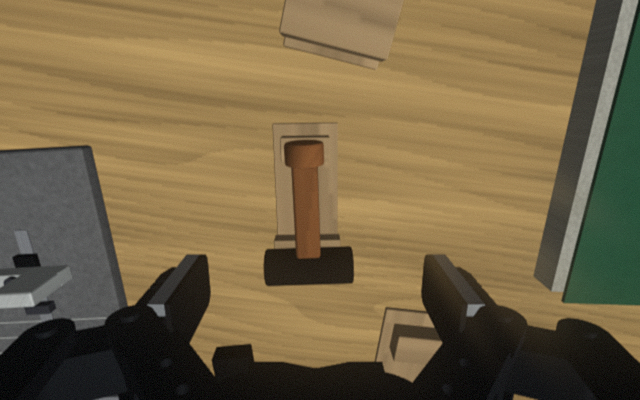

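The wrist view shows the mallet head at (309,266) and the knob at (304,153). The gripper is aligned with it, about 40 mm short of the grasp point. The depth rectangle puts the grasp at (0.444, 0.318) with yaw 8.8°.

```bash
python3 plan.py 0.4444 0.3183 0.040 8.8 5
```

```text
tcp [0.404  0.3164 0.2189] turn [-1.2 -0.  -0.1] t 2.27 F [-0.1 -0.5 -0.3]
[{'dx': 35.8, 'dy': -0.8, 'dz': 8.1, 'ax': -0.2}, {'dx': 35.8, 'dy': -0.8, 'dz': 8.1, 'ax': -0.2}, {'dx': 35.8, 'dy': -0.8, 'dz': 8.1, 'ax': -0.2}, {'dx': 35.8, 'dy': -0.8, 'dz': 8.1, 'ax': -0.2}, {'dx': 35.8, 'dy': -0.9, 'dz': 8.0, 'ax': -0.2}]
```

```bash
python3 -m crank '[{"dx":10,"dy":-2,"dz":20,"ax":-1.2,"ay":0,"az":0,"hand":-1},{"dx":30,"dy":-2,"dz":20,"ax":0,"ay":0,"az":0,"hand":-1},{"dx":40,"dy":0,"dz":0,"ax":0,"ay":0,"az":0,"hand":-1},{"dx":40,"dy":0,"dz":0,"ax":0,"ay":0,"az":0,"hand":-1},{"dx":30,"dy":0,"dz":0,"ax":0,"ay":0,"az":0,"hand":-1},{"dx":15,"dy":0,"dz":0,"ax":0,"ay":0,"az":0,"hand":-1}]'; python3 plan.py 0.4444 0.3183 0.040 8.8 1
```

```text
clock: 3.02
tcp_pos: [0.4452, 0.3134, 0.0522]
eef_rot: [0.717, 1.567, 0.859]
wrist_force: [0.2, -0.8, 1.1]
grip_width: 0.998
tcp [0.4452 0.3134 0.0522] turn [-0.6  0.2 -0.1] t 3.02 F [ 0.2 -0.8  1.1]
[{'dx': 12.2, 'dy': 5.0, 'dz': -0.2, 'ax': -0.6}]
```

```bash
python3 -m crank '[{"dx":7,"dy":5,"dz":0,"ax":-0.6,"ay":0,"az":0,"hand":-1},{"dx":6,"dy":0,"dz":0,"ax":0,"ay":0,"az":0,"hand":-1},{"dx":0,"dy":0,"dz":0,"ax":0,"ay":0,"az":0,"hand":0}, {"dx":0,"dy":0,"dz":0,"ax":0,"ay":0,"az":0,"hand":1},{"dx":0,"dy":0,"dz":0,"ax":0,"ay":0,"az":0,"hand":1},{"dx":0,"dy":0,"dz":0,"ax":0,"ay":0,"az":0,"hand":1},{"dx":0,"dy":0,"dz":0,"ax":0,"ay":0,"az":0,"hand":1},{"dx":0,"dy":0,"dz":0,"ax":0,"ay":0,"az":0,"hand":1}]' 100;  python3 plan.py 0.4444 0.3183 0.040 8.8 1
```

```text
clock: 4.03
tcp_pos: [0.4448, 0.3174, 0.0406]
eef_rot: [0.575, 1.566, 0.725]
wrist_force: [-0.9, 0.1, -1.9]
grip_width: 0.245
tcp [0.4448 0.3174 0.0406] turn [-0.2  0.2 -0.2] t 4.03 F [-0.9  0.1 -1.9]
[{'dx': 0.6, 'dy': 1.0, 'dz': -0.3, 'ax': -0.2}]
```

```bash
python3 -m crank '[{"dx":-20,"dy":0,"dz":0,"ax":0,"ay":0,"az":0,"hand":1},{"dx":-45,"dy":0,"dz":0,"ax":0,"ay":0,"az":0,"hand":1},{"dx":-50,"dy":0,"dz":0,"ax":0,"ay":0,"az":0,"hand":1},{"dx":-50,"dy":0,"dz":0,"ax":0,"ay":0,"az":0,"hand":1},{"dx":0,"dy":0,"dz":0,"ax":0,"ay":0,"az":0,"hand":1}]';  python3 plan.py 0.54 -0.09 0.22 -79 9
```

```text
clock: 4.65
tcp_pos: [0.4433, 0.3163, 0.2094]
eef_rot: [1.077, 1.569, 1.227]
wrist_force: [1.3, 0.5, -3.4]
grip_width: 0.239
tcp [0.4433 0.3163 0.2094] turn [87.6 -0.  -0.1] t 4.65 F [ 1.3  0.5 -3.4]
[{'dx': -1.3, 'dy': -46.2, 'dz': 3.9, 'ax': 9.7}, {'dx': -1.2, 'dy': -44.9, 'dz': 11.6, 'ax': 9.7}, {'dx': -1.2, 'dy': -42.3, 'dz': 19.1, 'ax': 9.7}, {'dx': -1.2, 'dy': -38.5, 'dz': 25.9, 'ax': 9.7}, {'dx': -1.2, 'dy': -33.5, 'dz': 32.1, 'ax': 9.7}, {'dx': -1.2, 'dy': -27.6, 'dz': 37.3, 'ax': 9.7}, {'dx': -1.2, 'dy': -20.9, 'dz': 41.4, 'ax': 9.7}, {'dx': -1.2, 'dy': -13.6, 'dz': 44.4, 'ax': 9.7}, {'dx': -1.2, 'dy': -5.9, 'dz': 46.0, 'ax': 9.7}]
```

```bash
python3 -m crank '[{"dx":-1,"dy":-46,"dz":4,"ax":9.7,"ay":0,"az":0,"hand":1},{"dx":-1,"dy":-45,"dz":12,"ax":9.7,"ay":0,"az":0,"hand":1},{"dx":-1,"dy":-42,"dz":19,"ax":9.7,"ay":0,"az":0,"hand":1},{"dx":-1,"dy":-38,"dz":26,"ax":9.7,"ay":0,"az":0,"hand":1},{"dx":-1,"dy":-33,"dz":32,"ax":9.7,"ay":0,"az":0,"hand":1},{"dx":-1,"dy":-28,"dz":37,"ax":9.7,"ay":0,"az":0,"hand":1},{"dx":-1,"dy":-21,"dz":41,"ax":9.7,"ay":0,"az":0,"hand":1},{"dx":-1,"dy":-14,"dz":44,"ax":9.7,"ay":0,"az":0,"hand":1},{"dx":-1,"dy":-6,"dz":46,"ax":9.7,"ay":0,"az":0,"hand":1},{"dx":0,"dy":0,"dz":0,"ax":0,"ay":0,"az":0,"hand":1}]'; python3 - <<'E'
from h import *
m=optics.camera_model("wrist");p,d=optics.snapshot("wrist");cv2.imwrite("pics/w2.png",p[:,:,::-1])
P=cloud("wrist",d,m);np.savez("pics/w2.npz",p=p,d=d,P=P);z=P[...,2];V=p.max(-1)
g=(d>0)&(z>.05)&(z<.085)&(abs(P[...,0]-.55)<.08)&(abs(P[...,1]-.01)<.13)
c,l,st,ce=cv2.connectedComponentsWithStats(g.astype(np.uint8))
for i in range(1,c):
    if st[i,4]>60: print(ce[i]);rect(l==i,P,f"hi{i}")
b=(d>0)&(z>.010)&(z<.023)&(abs(P[...,0]-.58)<.25)&(abs(P[...,1]-.01)<.19); rect(b,P,"board")
E
python3 plan.py 0.54 -0.09 0.22 -79 1
```

```text
clock: 5.9
tcp_pos: [0.5309, -0.1023, 0.2054]
eef_rot: [-1.949, 1.557, 2.911]
wrist_force: [-0.5, 0.5, -3.3]
grip_width: 0.239
[372.55628415 138.37814208]
hi1 915 c [ 0.5617 -0.0556] size [0.0139 0.036 ] ang 10.0 z [0.075 0.077 0.078]
board 47837 c [ 0.5723 -0.026 ] size [0.2673 0.155 ] ang 10.9 z [0.018 0.019 0.021]
tcp [ 0.5304 -0.1009  0.2054] turn [-2.4 -0.4  0.8] t 5.95 F [ 0.1  0.5 -2.7]
[{'dx': -14.7, 'dy': 10.9, 'dz': -9.5, 'ax': -2.4}]
```

View pics/w2.png

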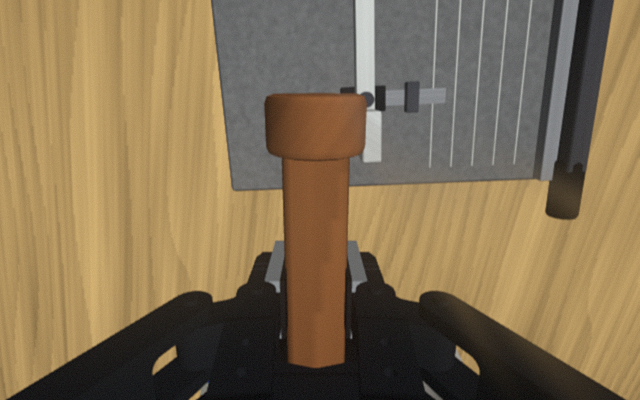

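The wrist view shows the right ear top at (372,138), which is (0.5617, -0.0556) in world. The held knob hides the shoe, and the left ear is out of frame. The board's yaw is 10.9°. I'll go to a pre-contact pose behind the right ear.

```bash
python3 plan.py 0.487 -0.024 0.13 -79.1 3
```

```text
tcp [ 0.5304 -0.1009  0.2054] turn [-2.3 -0.4  0.8] t 5.95 F [ 0.1  0.5 -2.7]
[{'dx': 25.4, 'dy': -10.1, 'dz': -27.4, 'ax': -0.8}, {'dx': 25.3, 'dy': -9.9, 'dz': -27.6, 'ax': -0.8}, {'dx': 25.2, 'dy': -9.6, 'dz': -27.7, 'ax': -0.8}]
```

```bash
python3 -m crank '[{"dx":25,"dy":-15,"dz":-27,"ax":-1,"ay":-0.2,"az":0.4,"hand":1},{"dx":25,"dy":-10,"dz":-27,"ax":-1,"ay":-0.2,"az":0.4,"hand":1},{"dx":25,"dy":-6,"dz":-28,"ax":-0.3,"ay":0,"az":0,"hand":1},{"dx":0,"dy":0,"dz":0,"ax":0,"ay":0,"az":0,"hand":1}]';python3 plan.py 0.487 -0.024 0.06 -79.1 1
```

```text
clock: 6.45
tcp_pos: [0.4814, -0.02, 0.1259]
eef_rot: [-2.077, 1.568, 2.835]
wrist_force: [-0.1, -0.2, -2.1]
grip_width: 0.242
tcp [ 0.4814 -0.02    0.1259] turn [ 0.5 -0.1  0.2] t 6.45 F [-0.1 -0.2 -2.1]
[{'dx': 65.9, 'dy': 4.9, 'dz': 5.1, 'ax': 0.5}]
```

```bash
python3 -m crank '[{"dx":30,"dy":2,"dz":2,"ax":0.5,"ay":-0.1,"az":0.2,"hand":1},{"dx":30,"dy":2,"dz":3,"ax":0,"ay":0,"az":0,"hand":1},{"dx":6,"dy":2,"dz":0,"ax":0,"ay":0,"az":0,"hand":1},{"dx":0,"dy":2,"dz":0,"ax":0,"ay":0,"az":0,"hand":1}]';python3 plan.py 0.507 -0.0203 0.06 -79.1 1
```

```text
clock: 6.95
tcp_pos: [0.4918, -0.0226, 0.0601]
eef_rot: [1.16, 1.567, -0.215]
wrist_force: [0.1, -0.3, -2.6]
grip_width: 0.239
tcp [ 0.4918 -0.0226  0.0601] turn [ 0.3  0.1 -0.2] t 6.95 F [ 0.1 -0.3 -2.6]
[{'dx': 0.1, 'dy': 15.4, 'dz': 0.7, 'ax': 0.3}]
```

```bash
cat > s.py <<'E'
import numpy as np
from station import ctrl
o=ctrl.get_obs();a=np.radians(10.9);x=np.array([np.cos(a),np.sin(a)]);y=np.array([-x[1],x[0]]);p=o["tcp_pos"];f=o["wrist_force"]
print("t",round(o["clock"],2),"s mm",round(1e3*x@p[:2],2),"l mm",round(1e3*y@p[:2],2),"z",round(1e3*p[2],2),"psi",round(np.degrees(o["eef_rot"][2]-o["eef_rot"][0]),2),"Fx",round(x@f[:2],1),"Fy",round(y@f[:2],1),"Fz",round(f[2],1),"grip",round(o["grip_width"],3),"dq",np.abs(o["dq"]).max().round(3))
E
python3 s.py
python3 -m crank '[{"dx":0,"dy":4,"dz":0.5,"ax":0.3,"ay":0,"az":-0.2,"hand":1},{"dx":0,"dy":4,"dz":0,"ax":0,"ay":0,"az":0,"hand":1},{"dx":0,"dy":2,"dz":0,"ax":0,"ay":0,"az":0,"hand":1},{"dx":0,"dy":1,"dz":0,"ax":0,"ay":0,"az":0,"hand":1}]' >/dev/null;python3 s.py
python3 -m crank '[{"dx":0,"dy":1,"dz":0,"ax":0,"ay":0,"az":0,"hand":1},{"dx":0,"dy":1,"dz":0,"ax":0,"ay":0,"az":0,"hand":1}]' >/dev/null;python3 s.py
```

```text
t 6.95 s mm 478.65 l mm -115.14 z 60.05 psi -78.79 Fx 0.1 Fy -0.3 Fz -2.6 grip 0.239 dq 0.045
t 7.45 s mm 492.07 l mm -116.17 z 62.56 psi -79.08 Fx 0.2 Fy -0.1 Fz -2.5 grip 0.238 dq 0.023
t 7.7 s mm 493.79 l mm -116.06 z 62.6 psi -79.09 Fx -4.4 Fy -0.3 Fz -0.9 grip 0.24 dq 0.019
```

```bash
for i in 1 2 3; do python3 -m crank '[{"dx":0,"dy":1,"dz":0,"ax":0,"ay":0,"az":0,"hand":1}]' >/dev/null;python3 s.py; done
```

```text
t 7.83 s mm 493.95 l mm -116.01 z 62.45 psi -79.11 Fx -7.7 Fy -0.1 Fz 2.2 grip 0.238 dq 0.015
t 7.95 s mm 493.98 l mm -115.92 z 62.29 psi -79.13 Fx -6.7 Fy -1.1 Fz 1.9 grip 0.237 dq 0.016
t 8.07 s mm 494.03 l mm -115.91 z 62.16 psi -79.16 Fx -7.4 Fy -0.6 Fz 1.6 grip 0.239 dq 0.017
```

```bash
for i in 1 2 ; do python3 -m crank '[{"dx":0,"dy":2,"dz":0,"ax":0,"ay":0,"az":0,"hand":1}]' >/dev/null;python3 s.py; done;  python3 -m crank '[{"dx":0,"dy":2.2,"dz":0,"ax":0,"ay":0,"az":0,"hand":1}]' >/dev/null;python3 s.py
```

```text
t 8.2 s mm 494.34 l mm -115.79 z 61.9 psi -79.2 Fx -12.6 Fy -1.5 Fz 5.2 grip 0.241 dq 0.033
t 8.32 s mm 494.44 l mm -115.67 z 61.62 psi -79.25 Fx -12.1 Fy -1.3 Fz 5.6 grip 0.242 dq 0.034
t 8.45 s mm 494.63 l mm -115.62 z 61.38 psi -79.3 Fx -13.4 Fy -2.2 Fz 5.2 grip 0.24 dq 0.035
```

```bash
for i in 1 2 ; do python3 -m crank '[{"dx":-0.7,"dy":2.3,"dz":0,"ax":0.1,"ay":0,"az":0,"hand":1}]' >/dev/null;python3 s.py; done;  python3 -m crank '[{"dx":-0.7,"dy":2.5,"dz":0,"ax":0.1,"ay":0,"az":0,"hand":1}]' >/dev/null;python3 s.py
```

```text
t 8.57 s mm 494.77 l mm -115.47 z 61.6 psi -79.46 Fx -11.9 Fy -2.4 Fz 1.9 grip 0.245 dq 0.051
t 8.7 s mm 494.91 l mm -115.36 z 61.8 psi -79.61 Fx -12.5 Fy -2.5 Fz 0.9 grip 0.239 dq 0.05
t 8.82 s mm 495.12 l mm -115.22 z 61.92 psi -79.77 Fx -13.8 Fy -3.0 Fz 3.0 grip 0.236 dq 0.052
```

```bash
for i in 1 2 ; do python3 -m crank '[{"dx":-0.4,"dy":2.7,"dz":0.4,"ax":-0.3,"ay":0,"az":0,"hand":1}]' >/dev/null;python3 s.py; done;  python3 -m crank '[{"dx":-0.4,"dy":2.9,"dz":0.4,"ax":-0.3,"ay":0,"az":0,"hand":1}]' >/dev/null;python3 s.py
```

```text
t 8.95 s mm 495.64 l mm -115.51 z 61.93 psi -79.52 Fx -13.2 Fy -0.8 Fz 7.5 grip 0.241 dq 0.05
t 9.07 s mm 496.32 l mm -115.75 z 62.02 psi -79.26 Fx -13.2 Fy -0.8 Fz 7.1 grip 0.242 dq 0.05
t 9.2 s mm 497.23 l mm -115.99 z 62.14 psi -78.99 Fx -14.2 Fy -0.6 Fz 6.9 grip 0.239 dq 0.053
```

```bash
python3 -m crank '[{"dx":-0.8,"dy":2.7,"dz":0.2,"ax":0,"ay":0,"az":0,"hand":1}]' >/dev/null;python3 s.py; python3 -m crank '[{"dx":0,"dy":-8,"dz":0,"ax":0,"ay":0,"az":0,"hand":1},{"dx":1,"dy":-10,"dz":-20,"ax":0,"ay":0,"az":0,"hand":1},{"dx":1,"dy":0,"dz":-50,"ax":0,"ay":0,"az":0,"hand":1},{"dx":0,"dy":0,"dz":-50,"ax":0,"ay":0,"az":0,"hand":1},{"dx":0,"dy":0,"dz":-20,"ax":0,"ay":0,"az":0,"hand":1},{"dx":0,"dy":0,"dz":0,"ax":0,"ay":0,"az":0,"hand":1}]' >/dev/null;python3 s.py; python3 -c "
import numpy as np
a=np.radians(10.9);x=np.array([np.cos(a),np.sin(a)]);y=np.array([-x[1],x[0]])
for p in ((.507,-.0203),(.4803,.1171)): print(x@p,y@p)"
```

```text
t 9.32 s mm 497.79 l mm -115.93 z 62.49 psi -79.04 Fx -13.4 Fy -0.5 Fz 3.1 grip 0.241 dq 0.059
t 10.07 s mm 476.7 l mm 31.15 z 60.64 psi -79.04 Fx 0.3 Fy -0.1 Fz -2.3 grip 0.237 dq 0.008
0.49401442984440214 -0.1158051514636127
0.49377784608221814 0.024164823988708745
```

```bash
python3 -m crank '[{"dx":0,"dy":5,"dz":5,"ax":0,"ay":0,"az":0,"hand":1},{"dx":0,"dy":4,"dz":2,"ax":0,"ay":0,"az":0,"hand":1},{"dx":0,"dy":2,"dz":0,"ax":0,"ay":0,"az":0,"hand":1},{"dx":0,"dy":1,"dz":0,"ax":0,"ay":0,"az":0,"hand":1}]' >/dev/null;python3 s.py; for i in 1 2 3 4; do python3 -m crank '[{"dx":0,"dy":1,"dz":0,"ax":0,"ay":0,"az":0,"hand":1}]' >/dev/null;python3 s.py; done
```

```text
t 10.57 s mm 489.51 l mm 22.06 z 60.17 psi -79.17 Fx 0.1 Fy -0.0 Fz -2.6 grip 0.238 dq 0.02
t 10.7 s mm 490.57 l mm 21.81 z 60.09 psi -79.19 Fx -1.5 Fy 1.1 Fz -2.8 grip 0.241 dq 0.021
t 10.82 s mm 491.6 l mm 21.76 z 60.0 psi -79.2 Fx 0.1 Fy -0.1 Fz -2.6 grip 0.239 dq 0.018
t 10.95 s mm 492.26 l mm 21.8 z 59.9 psi -79.2 Fx -3.8 Fy 0.2 Fz 0.2 grip 0.24 dq 0.017
t 11.07 s mm 492.57 l mm 21.89 z 59.78 psi -79.2 Fx -5.9 Fy 0.3 Fz 1.8 grip 0.241 dq 0.017
```

```bash
for i in 1 2 3; do python3 -m crank '[{"dx":-0.7,"dy":2.6,"dz":0.2,"ax":0,"ay":0,"az":0,"hand":1},{"dx":-0.7,"dy":2.6,"dz":0.2,"ax":0,"ay":0,"az":0,"hand":1}]' >/dev/null;python3 s.py; done
```

```text
t 11.32 s mm 494.15 l mm 22.01 z 60.18 psi -79.22 Fx -10.7 Fy 0.2 Fz 1.0 grip 0.238 dq 0.05
t 11.57 s mm 495.35 l mm 22.14 z 60.46 psi -79.24 Fx -11.5 Fy 1.0 Fz 2.3 grip 0.241 dq 0.053
t 11.82 s mm 496.52 l mm 22.22 z 60.76 psi -79.26 Fx -12.0 Fy 1.4 Fz 2.9 grip 0.24 dq 0.053
```

```bash
for i in 1 2; do python3 -m crank '[{"dx":-0.6,"dy":2.9,"dz":0.2,"ax":0,"ay":0,"az":0,"hand":1},{"dx":-0.6,"dy":2.9,"dz":0.2,"ax":0,"ay":0,"az":0,"hand":1}]' >/dev/null;python3 s.py; done
```

```text
t 12.07 s mm 498.34 l mm 22.35 z 60.94 psi -79.3 Fx -12.1 Fy 1.3 Fz 5.4 grip 0.241 dq 0.052
t 12.32 s mm 500.14 l mm 22.51 z 61.19 psi -79.33 Fx -11.9 Fy 1.6 Fz 5.6 grip 0.245 dq 0.054
```

```bash
python3 -m crank '[{"dx":0,"dy":-8,"dz":0,"ax":0,"ay":0,"az":0,"hand":1},{"dx":1,"dy":-6,"dz":25,"ax":-0.2,"ay":0,"az":0,"hand":1},{"dx":0,"dy":0,"dz":50,"ax":0,"ay":0,"az":0,"hand":1},{"dx":0,"dy":0,"dz":50,"ax":0,"ay":0,"az":0,"hand":1},{"dx":0,"dy":2,"dz":12,"ax":0,"ay":0,"az":0,"hand":1},{"dx":0,"dy":2,"dz":0,"ax":0,"ay":0,"az":0,"hand":1},{"dx":0,"dy":0,"dz":0,"ax":0,"ay":0,"az":0,"hand":1}]' >/dev/null;python3 s.py
```

```text
t 13.2 s mm 490.2 l mm -116.56 z 61.52 psi -78.94 Fx -0.2 Fy 0.0 Fz -3.1 grip 0.242 dq 0.005
```

```bash
python3 -m crank '[{"dx":0.5,"dy":2,"dz":0,"ax":0,"ay":0,"az":0,"hand":1},{"dx":0.5,"dy":1.5,"dz":0,"ax":0,"ay":0,"az":0,"hand":1},{"dx":0,"dy":1.5,"dz":0,"ax":0,"ay":0,"az":0,"hand":1},{"dx":0,"dy":1.5,"dz":0,"ax":0,"ay":0,"az":0,"hand":1}]' >/dev/null;python3 s.py;for i in 1 2 3; do python3 -m crank '[{"dx":-0.4,"dy":2.0,"dz":0.2,"ax":0,"ay":0,"az":0,"hand":1}]' >/dev/null;python3 s.py; done
```

```text
t 13.7 s mm 495.9 l mm -114.17 z 59.85 psi -78.78 Fx -9.8 Fy -3.8 Fz 2.8 grip 0.245 dq 0.023
t 13.82 s mm 496.29 l mm -114.17 z 59.88 psi -78.82 Fx -10.7 Fy -0.6 Fz 4.2 grip 0.241 dq 0.037
t 13.95 s mm 496.53 l mm -114.18 z 59.94 psi -78.87 Fx -11.0 Fy -2.6 Fz 4.9 grip 0.244 dq 0.041
t 14.07 s mm 496.79 l mm -114.18 z 60.03 psi -78.92 Fx -12.2 Fy -1.3 Fz 5.7 grip 0.239 dq 0.041
```

```bash
for i in 1 2 3; do python3 -m crank '[{"dx":-0.8,"dy":2.8,"dz":0.3,"ax":0,"ay":0,"az":0,"hand":1},{"dx":-0.8,"dy":2.8,"dz":0.3,"ax":0,"ay":0,"az":0,"hand":1}]' >/dev/null;python3 s.py; done
```

```text
t 14.32 s mm 498.48 l mm -114.16 z 60.61 psi -79.0 Fx -12.5 Fy -1.2 Fz 1.3 grip 0.243 dq 0.055
t 14.57 s mm 500.01 l mm -114.2 z 60.98 psi -79.1 Fx -11.5 Fy -1.5 Fz 2.8 grip 0.242 dq 0.059
t 14.82 s mm 501.48 l mm -114.2 z 61.33 psi -79.18 Fx -12.8 Fy -1.6 Fz 3.2 grip 0.241 dq 0.058
```

```bash
python3 -m crank '[{"dx":-0.6,"dy":2.8,"dz":0.3,"ax":-0.1,"ay":0,"az":0,"hand":1},{"dx":-0.6,"dy":2.8,"dz":0.3,"ax":-0.1,"ay":0,"az":0,"hand":1}]' >/dev/null;python3 s.py; python3 -m crank '[{"dx":0,"dy":-8,"dz":0,"ax":0,"ay":0,"az":0,"hand":1},{"dx":1,"dy":-6,"dz":-25,"ax":0,"ay":0,"az":0,"hand":1},{"dx":1,"dy":0,"dz":-50,"ax":0,"ay":0,"az":0,"hand":1},{"dx":0,"dy":0,"dz":-50,"ax":0,"ay":0,"az":0,"hand":1},{"dx":0,"dy":2,"dz":-12,"ax":0,"ay":0,"az":0,"hand":1},{"dx":0,"dy":2,"dz":0,"ax":0,"ay":0,"az":0,"hand":1},{"dx":0,"dy":0,"dz":0,"ax":0,"ay":0,"az":0,"hand":1}]' >/dev/null;python3 s.py
```

```text
t 15.07 s mm 503.12 l mm -114.4 z 61.5 psi -79.06 Fx -12.4 Fy -0.8 Fz 5.1 grip 0.242 dq 0.055
t 15.95 s mm 492.86 l mm 25.04 z 60.71 psi -79.14 Fx -0.6 Fy -0.7 Fz -3.1 grip 0.242 dq 0.003
```

```bash
python3 -m crank '[{"dx":0.3,"dy":2,"dz":0,"ax":0,"ay":0,"az":0,"hand":1},{"dx":0.3,"dy":1.5,"dz":0,"ax":0,"ay":0,"az":0,"hand":1},{"dx":0,"dy":1.5,"dz":0.3,"ax":0,"ay":0,"az":0,"hand":1},{"dx":0,"dy":1.5,"dz":0.3,"ax":0,"ay":0,"az":0,"hand":1},{"dx":-0.4,"dy":2,"dz":0.3,"ax":0,"ay":0,"az":0,"hand":1}]' >/dev/null;python3 s.py;for i in 1 2 3; do python3 -m crank '[{"dx":-0.7,"dy":2.7,"dz":0.3,"ax":0,"ay":0,"az":0,"hand":1},{"dx":-0.7,"dy":2.7,"dz":0.3,"ax":0,"ay":0,"az":0,"hand":1},{"dx":-0.5,"dy":2.7,"dz":0.3,"ax":0,"ay":0,"az":0,"hand":1}]' >/dev/null;python3 s.py; done
```

```text
t 16.57 s mm 497.67 l mm 22.55 z 58.61 psi -79.36 Fx -10.5 Fy 5.5 Fz 2.4 grip 0.242 dq 0.038
t 16.95 s mm 499.55 l mm 22.55 z 58.5 psi -79.42 Fx -10.9 Fy 4.4 Fz 4.3 grip 0.243 dq 0.051
t 17.32 s mm 501.38 l mm 22.43 z 58.44 psi -79.49 Fx -12.8 Fy 3.4 Fz 4.3 grip 0.242 dq 0.049
t 17.7 s mm 503.14 l mm 22.36 z 58.35 psi -79.57 Fx -11.8 Fy 3.5 Fz 4.9 grip 0.24 dq 0.05
```

```bash
python3 -m crank '[{"dx":-0.8,"dy":2.7,"dz":0.2,"ax":-0.2,"ay":0,"az":0,"hand":1},{"dx":-0.8,"dy":2.7,"dz":0.2,"ax":-0.2,"ay":0,"az":0,"hand":1},{"dx":-0.8,"dy":2.7,"dz":0.2,"ax":0,"ay":0,"az":0,"hand":1}]' >/dev/null;python3 s.py; python3 -m crank '[{"dx":0,"dy":-8,"dz":0,"ax":0,"ay":0,"az":0,"hand":1},{"dx":0,"dy":-6,"dz":25,"ax":0,"ay":0,"az":0,"hand":1},{"dx":0,"dy":0,"dz":50,"ax":0,"ay":0,"az":0,"hand":1},{"dx":0,"dy":0,"dz":50,"ax":0,"ay":0,"az":0,"hand":1},{"dx":0,"dy":3,"dz":13,"ax":0,"ay":0,"az":0,"hand":1},{"dx":0,"dy":3,"dz":0,"ax":0,"ay":0,"az":0,"hand":1},{"dx":0,"dy":0,"dz":0,"ax":0,"ay":0,"az":0,"hand":1}]' >/dev/null;python3 s.py
```

```text
t 18.07 s mm 505.15 l mm 22.23 z 58.81 psi -79.25 Fx -12.1 Fy 5.4 Fz 5.4 grip 0.242 dq 0.056
t 18.95 s mm 496.69 l mm -119.51 z 58.94 psi -79.21 Fx -0.4 Fy 0.7 Fz -2.9 grip 0.24 dq 0.005
```

```bash
python3 -m crank '[{"dx":-0.5,"dy":1.5,"dz":-4,"ax":0,"ay":0,"az":0,"hand":1},{"dx":-0.5,"dy":1,"dz":0.5,"ax":0,"ay":0,"az":0,"hand":1},{"dx":0,"dy":1.5,"dz":0.3,"ax":0,"ay":0,"az":0,"hand":1},{"dx":0,"dy":1.5,"dz":0.3,"ax":0,"ay":0,"az":0,"hand":1},{"dx":-0.4,"dy":2,"dz":0.3,"ax":0,"ay":0,"az":0,"hand":1}]' >/dev/null;python3 s.py;for i in 1 2 3; do python3 -m crank '[{"dx":-0.7,"dy":2.7,"dz":0.3,"ax":0,"ay":0,"az":0,"hand":1},{"dx":-0.7,"dy":2.7,"dz":0.3,"ax":0,"ay":0,"az":0,"hand":1},{"dx":-0.5,"dy":2.7,"dz":0.3,"ax":0,"ay":0,"az":0,"hand":1}]' >/dev/null;python3 s.py; done
```

```text
t 19.57 s mm 501.47 l mm -113.64 z 59.12 psi -79.05 Fx -12.7 Fy 0.8 Fz 5.7 grip 0.239 dq 0.037
t 19.95 s mm 504.08 l mm -113.74 z 59.46 psi -79.16 Fx -11.9 Fy -1.0 Fz 4.6 grip 0.24 dq 0.048
t 20.32 s mm 506.57 l mm -113.82 z 59.74 psi -79.26 Fx -12.2 Fy -0.6 Fz 6.7 grip 0.244 dq 0.049
t 20.7 s mm 508.97 l mm -113.89 z 60.02 psi -79.35 Fx -12.5 Fy -0.2 Fz 6.6 grip 0.247 dq 0.052
```

```bash
python3 -m crank '[{"dx":0,"dy":-8,"dz":0,"ax":-0.2,"ay":0,"az":0,"hand":1},{"dx":0,"dy":-6,"dz":-25,"ax":0,"ay":0,"az":0,"hand":1},{"dx":0,"dy":0,"dz":-50,"ax":0,"ay":0,"az":0,"hand":1},{"dx":0,"dy":0,"dz":-50,"ax":0,"ay":0,"az":0,"hand":1},{"dx":0,"dy":2,"dz":-11,"ax":0,"ay":0,"az":0,"hand":1},{"dx":0,"dy":1,"dz":0,"ax":0,"ay":0,"az":0,"hand":1},{"dx":0,"dy":0,"dz":0,"ax":0,"ay":0,"az":0,"hand":1}]' >/dev/null;python3 s.py; python3 -m crank '[{"dx":0,"dy":1.5,"dz":0.2,"ax":0,"ay":0,"az":0,"hand":1},{"dx":0,"dy":1.5,"dz":0.2,"ax":0,"ay":0,"az":0,"hand":1},{"dx":0,"dy":1.5,"dz":0.2,"ax":0,"ay":0,"az":0,"hand":1}]' >/dev/null;python3 s.py
```

```text
t 21.57 s mm 498.45 l mm 24.46 z 64.31 psi -79.18 Fx 0.5 Fy -0.5 Fz -2.6 grip 0.241 dq 0.004
t 21.95 s mm 502.63 l mm 21.9 z 63.16 psi -79.36 Fx -5.1 Fy 3.7 Fz -0.9 grip 0.239 dq 0.024
```

```bash
for i in 1 2 3; do python3 -m crank '[{"dx":-0.4,"dy":2.7,"dz":0.2,"ax":-0.1,"ay":0,"az":0,"hand":1},{"dx":-0.4,"dy":2.7,"dz":0.2,"ax":0,"ay":0,"az":0,"hand":1},{"dx":-0.4,"dy":2.7,"dz":0.2,"ax":0,"ay":0,"az":0,"hand":1}]' >/dev/null;python3 s.py; done
```

```text
t 22.32 s mm 505.09 l mm 21.84 z 62.19 psi -79.33 Fx -11.8 Fy 3.4 Fz 5.0 grip 0.239 dq 0.047
t 22.7 s mm 507.05 l mm 21.67 z 61.3 psi -79.33 Fx -12.5 Fy 2.7 Fz 3.5 grip 0.242 dq 0.047
t 23.07 s mm 509.0 l mm 21.52 z 60.39 psi -79.32 Fx -12.1 Fy 1.7 Fz 3.2 grip 0.24 dq 0.047
```

```bash
python3 -m crank '[{"dx":-0.6,"dy":2.6,"dz":0.2,"ax":-0.1,"ay":0,"az":0,"hand":1},{"dx":-0.6,"dy":2.6,"dz":0.2,"ax":0,"ay":0,"az":0,"hand":1}]' >/dev/null;python3 s.py;python3 -m crank '[{"dx":0,"dy":-8,"dz":0,"ax":0,"ay":0,"az":0,"hand":1},{"dx":0,"dy":-6,"dz":25,"ax":0,"ay":0,"az":0,"hand":1},{"dx":0,"dy":0,"dz":50,"ax":0,"ay":0,"az":0,"hand":1},{"dx":0,"dy":0,"dz":50,"ax":0,"ay":0,"az":0,"hand":1},{"dx":0,"dy":3,"dz":10,"ax":0,"ay":0,"az":0,"hand":1},{"dx":0,"dy":3,"dz":0,"ax":0,"ay":0,"az":0,"hand":1},{"dx":0,"dy":0,"dz":0,"ax":0,"ay":0,"az":0,"hand":1}]' >/dev/null;python3 s.py
```

```text
t 23.32 s mm 510.18 l mm 21.44 z 60.19 psi -79.28 Fx -12.1 Fy 2.6 Fz 4.5 grip 0.242 dq 0.05
t 24.2 s mm 501.73 l mm -116.98 z 60.26 psi -79.2 Fx -0.9 Fy 0.5 Fz -2.2 grip 0.241 dq 0.006
```

```bash
python3 -m crank '[{"dx":0,"dy":1.5,"dz":0,"ax":0,"ay":0,"az":0,"hand":1},{"dx":0,"dy":1.5,"dz":0,"ax":0,"ay":0,"az":0,"hand":1},{"dx":0,"dy":1.5,"dz":0,"ax":0,"ay":0,"az":0,"hand":1},{"dx":-0.4,"dy":2,"dz":0.3,"ax":0,"ay":0,"az":0,"hand":1}]' >/dev/null;python3 s.py;for i in 1 2 3 4; do python3 -m crank '[{"dx":-0.7,"dy":2.6,"dz":0.3,"ax":0,"ay":0,"az":0,"hand":1},{"dx":-0.7,"dy":2.6,"dz":0.3,"ax":0,"ay":0,"az":0,"hand":1}]' >/dev/null;python3 s.py; done
```

```text
t 24.7 s mm 507.3 l mm -114.81 z 59.0 psi -79.03 Fx -12.0 Fy 0.1 Fz 4.0 grip 0.24 dq 0.038
t 24.95 s mm 508.99 l mm -114.84 z 59.12 psi -79.09 Fx -12.0 Fy -0.7 Fz 5.4 grip 0.241 dq 0.052
t 25.2 s mm 509.95 l mm -114.79 z 59.4 psi -79.16 Fx -16.9 Fy -0.5 Fz 8.2 grip 0.238 dq 0.059
t 25.45 s mm 510.03 l mm -114.7 z 59.8 psi -79.24 Fx -17.0 Fy 0.1 Fz 8.4 grip 0.243 dq 0.059
t 25.7 s mm 510.1 l mm -114.64 z 60.22 psi -79.33 Fx -16.6 Fy -0.2 Fz 9.7 grip 0.241 dq 0.06
```

```bash
python3 -m crank '[{"dx":0,"dy":-8,"dz":0,"ax":-0.2,"ay":0,"az":0,"hand":1},{"dx":0,"dy":-6,"dz":-25,"ax":0,"ay":0,"az":0,"hand":1},{"dx":0,"dy":0,"dz":-50,"ax":0,"ay":0,"az":0,"hand":1},{"dx":0,"dy":0,"dz":-50,"ax":0,"ay":0,"az":0,"hand":1},{"dx":0,"dy":3,"dz":-11,"ax":0,"ay":0,"az":0,"hand":1},{"dx":0,"dy":2,"dz":0,"ax":0,"ay":0,"az":0,"hand":1},{"dx":0,"dy":0,"dz":0,"ax":0,"ay":0,"az":0,"hand":1}]' >/dev/null;python3 s.py; python3 -m crank '[{"dx":0.5,"dy":2,"dz":0.2,"ax":0,"ay":0,"az":0,"hand":1},{"dx":0.5,"dy":1.5,"dz":0.2,"ax":0,"ay":0,"az":0,"hand":1},{"dx":0,"dy":1.5,"dz":0.2,"ax":0,"ay":0,"az":0,"hand":1},{"dx":0,"dy":1,"dz":0.2,"ax":0,"ay":0,"az":0,"hand":1}]' >/dev/null;python3 s.py
```

```text
t 26.57 s mm 502.45 l mm 23.52 z 65.84 psi -79.2 Fx -0.5 Fy -0.3 Fz -3.0 grip 0.241 dq 0.004
t 27.07 s mm 508.28 l mm 20.39 z 62.74 psi -79.39 Fx -1.7 Fy 0.5 Fz -1.3 grip 0.241 dq 0.016
```

```bash
for i in 1 2 3; do python3 -m crank '[{"dx":-0.5,"dy":2.1,"dz":0.1,"ax":0,"ay":0,"az":0,"hand":1},{"dx":-0.5,"dy":2.1,"dz":0.1,"ax":0,"ay":0,"az":0,"hand":1}]' >/dev/null;python3 s.py; done
```

```text
t 27.32 s mm 509.95 l mm 20.62 z 62.53 psi -79.42 Fx -12.0 Fy 2.1 Fz 4.9 grip 0.243 dq 0.039
t 27.57 s mm 510.16 l mm 20.73 z 62.53 psi -79.47 Fx -11.8 Fy 0.2 Fz 6.0 grip 0.24 dq 0.046
t 27.82 s mm 510.22 l mm 20.78 z 62.57 psi -79.52 Fx -12.3 Fy 1.1 Fz 5.0 grip 0.242 dq 0.046
```

```bash
for i in 1 2 3; do python3 -m crank '[{"dx":-0.8,"dy":2.4,"dz":0.3,"ax":-0.1,"ay":0,"az":0,"hand":1},{"dx":-0.8,"dy":2.4,"dz":0.2,"ax":-0.1,"ay":0,"az":0,"hand":1}]' >/dev/null;python3 s.py; done
```

```text
t 28.07 s mm 510.41 l mm 20.69 z 62.99 psi -79.37 Fx -14.9 Fy 1.6 Fz 6.3 grip 0.24 dq 0.056
t 28.32 s mm 510.37 l mm 20.64 z 63.46 psi -79.22 Fx -14.8 Fy -0.3 Fz 7.1 grip 0.239 dq 0.06
t 28.57 s mm 510.32 l mm 20.52 z 63.94 psi -79.08 Fx -14.6 Fy 0.9 Fz 7.8 grip 0.238 dq 0.059
```

Both ears now stall at about 15 N with no creep, at nearly the same s of 510.0 and 510.4. I'll back off, lift, and check with the cameras.

```bash
python3 -m crank '[{"dx":0,"dy":-10,"dz":0,"ax":0,"ay":0,"az":0,"hand":1},{"dx":-10,"dy":-30,"dz":0,"ax":0,"ay":0,"az":0,"hand":1},{"dx":-50,"dy":-20,"dz":-10,"ax":0,"ay":0,"az":0,"hand":1},{"dx":-50,"dy":-10,"dz":-40,"ax":0,"ay":0,"az":0,"hand":1},{"dx":-40,"dy":-10,"dz":-50,"ax":0,"ay":0,"az":0,"hand":1},{"dx":0,"dy":0,"dz":0,"ax":0,"ay":0,"az":0,"hand":1}]' >/dev/null; python3 s.py; python3 - <<'E'
from h import *
a=np.radians(10.9);x=np.array([np.cos(a),np.sin(a)])
B=dict(top=(280,375,125,240),side=(235,380,160,250))
for n in("top","side"):
    p,d=optics.snapshot(n);cv2.imwrite(f"pics/{n}1.png",p[:,:,::-1])
    D0=np.load(f"pics/{n}0.npz"); 
    for tag,dd in(("before",D0["d"]),("after",d)):
        P=cloud(n,dd);b=np.zeros(dd.shape,np.uint8);u0,u1,v0,v1=B[n];b[v0:v1,u0:u1]=1
        g=(b>0)&(dd>0)&(P[...,2]>.055)&(P[...,2]<.085)
        c,l,st,ce=cv2.connectedComponentsWithStats(g.astype(np.uint8))
        for i in range(1,c):
            if st[i,4]>30: q=P[l==i][:,:2]; cc=cv2.minAreaRect(np.float32(q))[0]; print(n,tag,st[i,4],"rect s",round(1e3*(x@np.array(cc)),1),"mean s",round(1e3*(q@x).mean(),1),np.round(q.mean(0),3))
    if n=="side": cv2.imwrite("pics/side1c.png",cv2.resize(p[140:260,220:400,::-1],None,fx=4,fy=4,interpolation=cv2.INTER_CUBIC))
E
```

```text
t 29.32 s mm 486.61 l mm 115.86 z 236.61 psi -79.13 Fx 0.1 Fy -1.4 Fz -3.2 grip 0.24 dq 0.057
top before 62 rect s 539.8 mean s 538.8 [ 0.56  -0.061]
top before 57 rect s 538.8 mean s 538.0 [0.533 0.075]
top after 59 rect s 556.2 mean s 554.8 [ 0.576 -0.058]
top after 56 rect s 556.0 mean s 554.6 [0.55  0.079]
side before 94 rect s 535.8 mean s 534.4 [ 0.554 -0.052]
side before 110 rect s 536.1 mean s 533.4 [0.527 0.084]
side after 93 rect s 551.3 mean s 550.5 [ 0.57  -0.049]
side after 106 rect s 553.5 mean s 550.3 [0.543 0.088]
```

View pics/side1c.png

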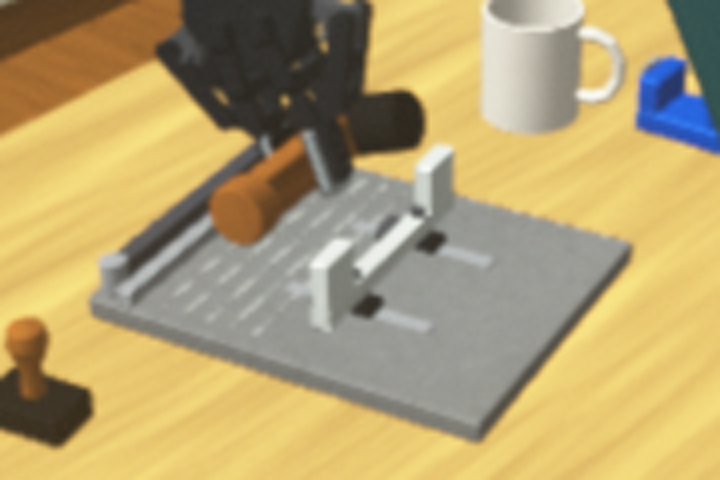

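The side crop shows the bar square across the board, with both shoes up at their front stops (about (385,225) and (300,290)). Stamp and mug are unmoved. Both ears have advanced about 16 mm and are level within 1 mm. Next I'll return the mallet.

```bash
python3 plan.py 0.4448 0.3174 0.16 8.6 9
```

```text
tcp [0.4556 0.2036 0.2342] turn [-86.8 -17.   15.6] t 29.43 F [ 0.1 -0.7 -3.7]
[{'dx': 7.6, 'dy': 4.1, 'dz': -12.5, 'ax': -9.6}, {'dx': 7.3, 'dy': 5.9, 'dz': -11.9, 'ax': -9.6}, {'dx': 7.1, 'dy': 7.6, 'dz': -11.0, 'ax': -9.6}, {'dx': 7.0, 'dy': 9.2, 'dz': -9.8, 'ax': -9.6}, {'dx': 7.0, 'dy': 10.5, 'dz': -8.4, 'ax': -9.6}, {'dx': 7.1, 'dy': 11.5, 'dz': -6.7, 'ax': -9.6}, {'dx': 7.3, 'dy': 12.3, 'dz': -5.0, 'ax': -9.6}, {'dx': 7.5, 'dy': 12.8, 'dz': -3.1, 'ax': -9.6}, {'dx': 7.9, 'dy': 12.9, 'dz': -1.2, 'ax': -9.6}]
```

```bash
python3 -m crank '[{"dx":3,"dy":4,"dz":-12,"ax":-9.6,"ay":-1.9,"az":1.7,"hand":1},{"dx":7,"dy":6,"dz":-12,"ax":-9.6,"ay":-1.9,"az":1.7,"hand":1},{"dx":7,"dy":8,"dz":-11,"ax":-9.6,"ay":-1.9,"az":1.7,"hand":1},{"dx":7,"dy":9,"dz":-10,"ax":-9.6,"ay":-1.9,"az":1.7,"hand":1},{"dx":7,"dy":10,"dz":-8,"ax":-9.6,"ay":-1.9,"az":1.7,"hand":1}]'; python3 -c "
import numpy as np
from scipy.spatial.transform import Rotation as R
from station import ctrl
o=ctrl.get_obs();print(R.from_euler('xyz',o['eef_rot']).as_matrix().round(3),o['qpos'].round(2))"; python3 plan.py 0.4448 0.3174 0.14 8.6 5
```

```text
clock: 30.05
tcp_pos: [0.4508, 0.2614, 0.1907]
eef_rot: [-2.061, 1.388, -2.57]
wrist_force: [0.1, 0.1, -2.9]
grip_width: 0.238
[[-0.153  0.476  0.866]
 [-0.098  0.865 -0.492]
 [-0.983 -0.16  -0.085]] [ 0.39  0.41 -0.02  1.32 -0.03  0.9 ]
tcp [0.4508 0.2614 0.1907] turn [-37.7  -7.8   7.3] t 30.05 F [ 0.1  0.1 -2.9]
[{'dx': 9.1, 'dy': 10.7, 'dz': -5.7, 'ax': -7.5}, {'dx': 9.2, 'dy': 11.2, 'dz': -4.5, 'ax': -7.5}, {'dx': 9.4, 'dy': 11.5, 'dz': -3.2, 'ax': -7.5}, {'dx': 9.6, 'dy': 11.6, 'dz': -2.0, 'ax': -7.5}, {'dx': 9.9, 'dy': 11.5, 'dz': -0.7, 'ax': -7.5}]
```

```bash
python3 -m crank '[{"dx":9,"dy":11,"dz":-6,"ax":-7.5,"ay":-1.6,"az":1.5,"hand":1},{"dx":9,"dy":11,"dz":-5,"ax":-7.5,"ay":-1.6,"az":1.5,"hand":1},{"dx":9,"dy":12,"dz":-3,"ax":-7.5,"ay":-1.6,"az":1.5,"hand":1},{"dx":9,"dy":12,"dz":-2,"ax":-7.5,"ay":-1.6,"az":1.5,"hand":1},{"dx":10,"dy":12,"dz":-1,"ax":-7.5,"ay":-1.6,"az":1.5,"hand":1},{"dx":0,"dy":0,"dz":0,"ax":0,"ay":0,"az":0,"hand":1}]'; python3 plan.py 0.4448 0.3174 0.10 8.6 1
```

```text
clock: 30.8
tcp_pos: [0.4407, 0.3127, 0.132]
eef_rot: [-3.086, 1.568, -2.924]
wrist_force: [-0.2, 0.1, -2.6]
grip_width: 0.242
tcp [0.4407 0.3127 0.132 ] turn [ 0.7 -0.2  0. ] t 30.8 F [-0.2  0.1 -2.6]
[{'dx': 31.9, 'dy': 4.0, 'dz': 4.9, 'ax': 0.7}]
```

```bash
python3 -m crank '[{"dx":30,"dy":4,"dz":5,"ax":0.7,"ay":-0.2,"az":0,"hand":1},{"dx":0,"dy":0,"dz":0,"ax":0,"ay":0,"az":0,"hand":1}]' >/dev/null; python3 - <<'E'
from h import *
m=optics.camera_model("wrist");p,d=optics.snapshot("wrist");cv2.imwrite("pics/w3.png",p[:,:,::-1])
P=cloud("wrist",d,m);z=P[...,2];hsv=cv2.cvtColor(p,cv2.COLOR_RGB2HSV)
g=(d>0)&(z>.075)&(z<.14)&(hsv[...,1]>110)&(hsv[...,2]>60);q=P[g];print(len(q))
a=np.radians(8.6);X=np.array([np.cos(a),np.sin(a)]);t=(q[:,:2]-[.4448,.3174])@X
for lo,hi in((-.07,-.062),(-.052,-.045),(-.045,-.038),(-.03,-.022)):
    k=(t>lo)&(t<hi);print(lo,k.sum(),np.median(q[k],0).round(4) if k.any() else "")
print(t.min(),np.percentile(t,2))
E
python3 plan.py 0.4448 0.3174 0.0406 8.6 1
```

```text
18898
-0.07 2465 [0.3796 0.3086 0.1141]
-0.052 1443 [0.3969 0.31   0.1111]
-0.045 1392 [0.4037 0.3109 0.1109]
-0.03 1436 [0.4191 0.3132 0.1109]
-0.06981198834058767 -0.06837819305468647
tcp [0.4459 0.3155 0.1025] turn [-0.5  0.   0.1] t 31.1 F [-0.  -0.2 -2.3]
[{'dx': 61.9, 'dy': 2.1, 'dz': -0.8, 'ax': -0.5}]
```

View pics/w3.png

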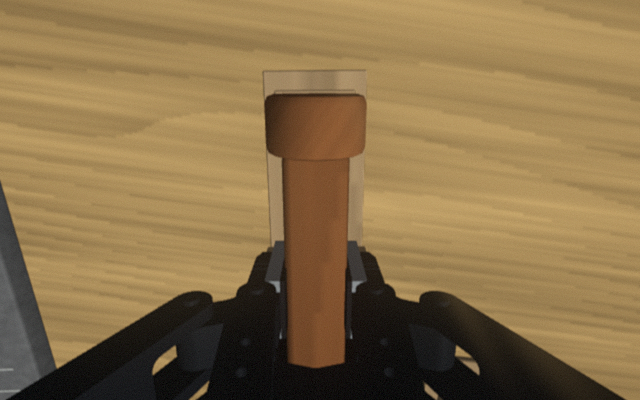

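The wrist view shows the mallet still square and level in the grip, with the knob at (316,125) over the rest. Lowering it now.

```bash
python3 -m crank '[{"dx":25,"dy":2,"dz":-1,"ax":-0.5,"ay":0,"az":0,"hand":1},{"dx":25,"dy":0,"dz":0,"ax":0,"ay":0,"az":0,"hand":1},{"dx":7,"dy":0,"dz":0,"ax":0,"ay":0,"az":0,"hand":1},{"dx":2,"dy":0,"dz":0,"ax":0,"ay":0,"az":0,"hand":1}]'; python3 plan.py 0.4448 0.3174 0.0406 8.6 1
```

```text
clock: 31.6
tcp_pos: [0.4474, 0.3165, 0.0469]
eef_rot: [-0.346, 1.566, -0.201]
wrist_force: [-0.2, 0.4, -2.5]
grip_width: 0.239
tcp [0.4474 0.3165 0.0469] turn [-0.3  0.3  0.1] t 31.6 F [-0.2  0.4 -2.5]
[{'dx': 6.3, 'dy': 1.2, 'dz': -2.5, 'ax': -0.3}]
```

```bash
python3 -m crank '[{"dx":3,"dy":1,"dz":-2.5,"ax":-0.3,"ay":0.3,"az":0,"hand":1},{"dx":2,"dy":0,"dz":0,"ax":0,"ay":0,"az":0,"hand":1},{"dx":1,"dy":0,"dz":0,"ax":0,"ay":0,"az":0,"hand":1},{"dx":0.5,"dy":0,"dz":0,"ax":0,"ay":0,"az":0,"hand":1}]'; python3 plan.py 0.4448 0.3174 0.0406 8.6 1
```

```text
clock: 32.1
tcp_pos: [0.4457, 0.3176, 0.0422]
eef_rot: [-0.523, 1.569, -0.372]
wrist_force: [-0.3, 0.6, -2.8]
grip_width: 0.242
tcp [0.4457 0.3176 0.0422] turn [0.  0.1 0. ] t 32.1 F [-0.3  0.6 -2.8]
[{'dx': 1.6, 'dy': -0.1, 'dz': -0.9, 'ax': 0.0}]
```

```bash
python3 -m crank '[{"dx":1.5,"dy":0,"dz":-0.9,"ax":0,"ay":0,"az":0,"hand":1},{"dx":1,"dy":0,"dz":0,"ax":0,"ay":0,"az":0,"hand":1},{"dx":0.5,"dy":0,"dz":0,"ax":0,"ay":0,"az":0,"hand":1}]';  python3 -m crank '[{"dx":0,"dy":0,"dz":0,"ax":0,"ay":0,"az":0,"hand":0.2},{"dx":0,"dy":0,"dz":0,"ax":0,"ay":0,"az":0,"hand":-0.5},{"dx":0,"dy":0,"dz":0,"ax":0,"ay":0,"az":0,"hand":-1},{"dx":0,"dy":0,"dz":0,"ax":0,"ay":0,"az":0,"hand":-1},{"dx":0,"dy":0,"dz":0,"ax":0,"ay":0,"az":0,"hand":-1},{"dx":-10,"dy":0,"dz":0,"ax":0,"ay":0,"az":0,"hand":-1},{"dx":-30,"dy":0,"dz":0,"ax":0,"ay":0,"az":0,"hand":-1},{"dx":-50,"dy":0,"dz":0,"ax":0,"ay":0,"az":0,"hand":-1},{"dx":-50,"dy":0,"dz":-20,"ax":0,"ay":0,"az":0,"hand":-1},{"dx":-40,"dy":0,"dz":-20,"ax":0,"ay":0,"az":0,"hand":-1},{"dx":0,"dy":0,"dz":0,"ax":0,"ay":0,"az":0,"hand":-1}]'; python3 - <<'E'
from h import *
m=optics.camera_model("wrist");p,d=optics.snapshot("wrist");cv2.imwrite("pics/w4.png",p[:,:,::-1])
P=cloud("wrist",d,m);z=P[...,2]
g=(z>.03)&(z<.065)&(d>0)&(abs(P[...,0]-.44)<.12)&(abs(P[...,1]-.316)<.08)
rect(g,P,"mallet (was .4404 .3177 ang 8.8 z .042 .051 .055)")
p,d=optics.snapshot("side");cv2.imwrite("pics/side2.png",p[:,:,::-1])
E
```

```text
clock: 32.48
tcp_pos: [0.4448, 0.3175, 0.0406]
eef_rot: [-0.217, 1.568, -0.067]
wrist_force: [-2.4, -2.0, 6.6]
grip_width: 0.237
clock: 33.85
tcp_pos: [0.4036, 0.3113, 0.2296]
eef_rot: [0.068, 1.566, 0.218]
wrist_force: [0.3, 0.0, 0.4]
grip_width: 0.999
mallet (was .4404 .3177 ang 8.8 z .042 .051 .055) 5965 c [0.4398 0.319 ] size [0.13   0.0803] ang 8.3 z [0.042 0.051 0.055]
```

View pics/side2.png

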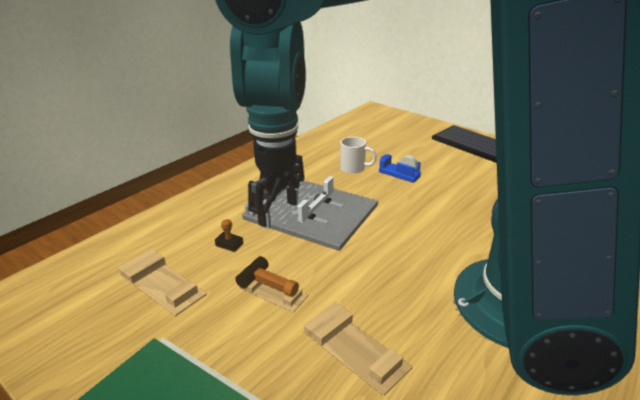

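The mallet is back within 2 mm and 0.5° of where it lay. The side view shows it on its rest at (267,277), with the bystanders in place. There's time for a close look at the shoes, so I'll do that before handing in.

```bash
python3 -m crank '[{"dx":0,"dy":-45,"dz":8,"ax":0,"ay":0,"az":0,"hand":-1},{"dx":0,"dy":-45,"dz":25,"ax":0,"ay":0,"az":0,"hand":-1},{"dx":0,"dy":-45,"dz":25,"ax":0,"ay":0,"az":0,"hand":-1},{"dx":0,"dy":-45,"dz":25,"ax":0,"ay":0,"az":0,"hand":-1},{"dx":0,"dy":-45,"dz":10,"ax":0,"ay":0,"az":0,"hand":-1},{"dx":0,"dy":-45,"dz":0,"ax":0,"ay":0,"az":0,"hand":-1},{"dx":0,"dy":0,"dz":0,"ax":0,"ay":0,"az":0,"hand":-1}]'; python3 - <<'E'
from h import *
p,d=optics.snapshot("wrist");cv2.imwrite("pics/w5.png",p[:,:,::-1])
E
```

```text
clock: 34.83
tcp_pos: [0.5396, 0.0487, 0.2176]
eef_rot: [-3.109, 1.559, -2.959]
wrist_force: [0.4, 0.2, 0.1]
grip_width: 0.995
```

View pics/w5.png

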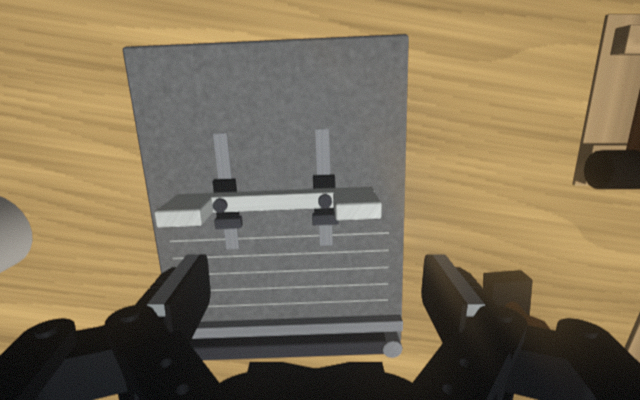

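Both shoes touch their front stops, at (228,218) and (323,215), with no gap, and the bar is square. Handing in.

```bash
python3 -c "
from station import sign_off
print(sign_off())"
```

```text
the job is handed in; nothing more can be done
None
```

I nudged the back-stop home with the mallet, alternating between the right and left ears, then laid the mallet back on its rest and handed in. The last clock reading before hand-in was 34.8 s.

**Back-stop:** Both ears stalled at the end of travel, the right at about 17 N and the left at about 15 N, against roughly 12 N while sliding. The last wrist view showed both shoes against their front stops and the bar square. The cameras put the travel at about 16 mm on each side, with the ears level to within about 1 mm in the top view.

**Mallet and bystanders:** The mallet lies within 2 mm and 0.5° of where I found it, at the same height. The mug, stamp and tape dispenser looked unmoved in the last side view. I did not re-measure them.

**Checks that disagreed or are uncertain:**
- **Force limit:** At the right end stop the wrist also read 8–10 N of vertical force. If that was all contact, the total came near or slightly over the 20 N limit. I used smaller steps after that.
- **Side camera:** It disagreed with the other cameras by about 5 mm in position. Its outline check also showed the ears 2 mm apart, where the top view showed them level.
- **Refused call:** The first move call was refused, apparently because the rows lacked some keys, and nothing moved.

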